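# Weigh the slotted mass left standing on its rim

## Robot

A 7-joint arm with a two-finger parallel gripper is mounted at the origin on the work surface. World frame = base frame: x ahead of the robot, y to its left, z up, the work surface at z = 0. Lengths are in m, angles in degrees, forces in N, time in s.
With the tool pointing down it reaches from about 0.4 to 0.75 m from the base axis. Payload 19.5 kg.
Tool frame: the origin (TCP) lies at the very end of the fingers, on their centre line; the grasp point (between the pads) lies 19 mm behind it; z points along the fingers, y is the line along which they close (so a half turn about z gives the same grasp; the last joint's range is limited). The gripper opens to 85 mm and grips with 20 to 120 N. Pads are 22 mm wide; open, the fingers measure 114 mm over their backs; the gripper's body (76 mm by 85 mm) begins 54 mm behind the grasp point. The pads swing forward as they close: fully open they stand 13 mm farther back than shut.
Start: joints at [-70.457, 40.479, -1.581, 85.061, 1.261, 54.483, -4.326], TCP at [0.215, 0.533, 0.193] pointing down, gripper open.
Joint ranges: [-155.06, 155.06], [-18.47, 123.98], [-90, 86.84], [0, 140.48], [-83.41, 263.41], [0, 116], [-161.91, 161.91]. Speed limits (degrees/s): [108.29, 108.29, 147.25, 147.25, 172.46, 172.46, 172.46].

## Interface

Orientations are given as a 3x3 rotation matrix whose columns are the frame's x, y, z axes.
In Python, from cell import env, optics, search_frame gives the robot as it stands. The module is installed in compiled form; this text tells all that it offers.
- The arm moves only by the tool arm_command, never from a script. Its argument "increments" is a list of rows, each a list of 3 entries, a list of its own where there are three numbers: the shift along the tool's x, y, z in cm, then the turn, a rotation vector about the tool's x, y, z in degrees, then the opening, from 0 (shut) to 1 (fully open). In form: [[[dx, dy, dz], [wx, wy, wz], hand], ...]. A call has 1 to 20 rows; each row is the pose to reach, as a shift and turn from the pose commanded when the call began, along the tool's axes at that moment; what a row does not reach only later rows make up. A row lasts 1/8 s, in which the tool goes at most 62.5 mm and 10.7 degrees, less where a joint would pass 70% of its speed; a pose out of reach is approached as far as the arm can. A call with a gripper value outside its range is refused whole. The fingers move at their own pace and stop on an object; "force" is the grip in N (left out, the last holds). Time passes only in rows, so rows that repeat a pose let the fingers close. It gives the time, the measured TCP pose, the force, the opening and the grip force at its end, in the units of the state.
- env.state(): the state, without advancing time (a new reading comes with each control period).
- optics.snapshot(name): name is "side" or "top" or "wrist"; returns a dict with "img" (480x640x3 uint8, red, green, blue), "depth" (480x640 float32, m along the optical axis (not along the pixel's ray), 0 where there is no reading), "mtx" (3x3 intrinsics, pixels), "camera_from_world" (4x4, takes a point from world to camera coordinates); the wrist camera has in their place "tool_from_camera" (4x4, takes a point from camera to tool coordinates, whose origin is the TCP and whose axes are the flange's). Camera axes: x right, y up, looking along -z (the intrinsics and any distortion apply to the point x, -y, -z); pixel columns grow to the right and rows downward; lengths in m; the calibration is good to about 2 mm. The wrist camera is an equidistant fisheye: a pixel r from the principal point sees the ray r / f radians off the axis. A picture is of the moment at which its call begins: read the wrist's pose just before it.
- env.hand_in(): hands the job in; it is judged then, once.
Trained networks look in the newest picture that a camera, given by its name, has taken for a name from the list of things; names that differ only in an ending like _2 or _b are one class to them, and where a whole thing is asked for, a point or a joint stands for the part that bears it (a point fixed in the world has none). Each returns a list of dicts, best first, with "confidence" (0 to 1); they miss things now and then, are a little off and sometimes report something else, mostly with a low value. They report only what shows in the picture. A call takes as long as a camera call. They do not tell look-alikes from the thing itself.
- search_frame(camera, thing): "box" ([centre column, centre row, width, height] as shares, 0 to 1, of the picture: columns of its width, rows of its height, round what is visible of it).
The state is a dict: "t": time; "qpos": joint angles; "joint_velocities": joint speeds; "joint_torque": joint torques, N m; "ee_pos": TCP position; "tool_rot": TCP orientation; "force": force on the tool from outside, world axes, zero at the start; "wrist_torque": the same for the moment, N m; "grip_width": opening from 0.0 (shut) to 1.0 (fully open); "finger_force": force on a finger pad.
Only numpy, scipy, OpenCV 4.12 (cv2) and the standard library are available. Lean on these libraries where they do the work, as an engineer would, in place of code of your own. Each camera call takes 0.05 s, during which the arm holds its last target. There are 200 camera calls.

## Task

The larger slotted mass stands on its rim on the grey mat with glassware on both sides, where there is no room to tip it over: lift it out, stand it on its rim on the white sheet of paper, let go of it, and tip it over onto its flat face with a light push. Then take it up by its rim and set it down gently, flat and in the middle of the balance's pan, without letting it fall or topple on the pan. Leave the beaker, the bottle, the smaller mass and the magnifier where they are.

Things in the scene. Friction and masses are not known exactly. Their poses are not given: they have to be found in the camera images.
- mass_center (a point): Centre of the larger slotted mass: loose dark steel disc, 52 mm across, 13.5 mm thick, 200 g, radial slot 7 mm wide from rim to just past the centre. Own x: the disc's axis (square to its flat faces); own z: from the slot's mouth to the opposite rim. It starts on its rim on the mat, slot underneath (so it does not roll), centre 31 mm, top 57 mm above the bench; it tips when leaning 15 degrees.
- mat: Grey heat-proof mat, fixed, 180 x 180 mm, 5 mm thick; origin at the centre of its underside on the bench. The larger mass stands near its middle; beaker and bottle stand about 70 mm from the middle along the mat's own +x and -x (either way round), facing the two flat sides of the mass; the smaller mass lies about 63 mm along its own +y.
- sheet: White sheet of paper on the bench, fixed, 210 mm along its own x axis, 148 mm along its own y axis, of no thickness that matters (things on it rest on the bench, height 0); origin at its centre, z up.
- pan (a point): Middle of the top of the balance's round steel pan: 120 mm across, level, 70 mm above the bench, fixed; z up. The white housing, 235 (own x) by 175 mm (own y), is at most 61 mm high, lower than the pan everywhere; its middle lies 42 mm from here along own -x, towards the sloping front panel.
- beaker_center (a point): Centre, half-way up, of the small glass beaker (loose, 40 g, upright, 45 mm across the rim, 58 mm tall) that stands on the mat. Leave it alone.
- bottle_center (a point): Centre, half-way up, of the amber bottle with a black cap (loose, upright, 40 mm across, 66 mm tall) that stands on the mat. Leave it alone.
- small_mass_center (a point): Centre of the smaller slotted mass (loose dark steel disc, 42 mm across, 10.5 mm thick) that lies flat on the mat. Leave it alone.
- magnifier_lens (a point): Centre of the lens of the magnifier lying beyond the +x end of the sheet (loose, black frame 71 mm across, 11 mm high); its black handle, 15 mm thick, runs from here along its own -x axis and ends 125 mm away. Leave it alone.
There are look-alikes about, which are no part of the job. Leave any pink or turquoise look-alike of the part that bears mass_center alone.

How it is judged:
By the outcome, as a careful person would: the job done as asked, in the order asked, and still so for the second after the job is handed in, with the robot touching nothing.
It also fails if it takes over 61 s, if anything falls off the work surface, if the arm or the gripper's body presses on something with over 40 N, if the wrist force passes 120 N, or if a joint passes its speed limit or range.

## Working session

There is one attempt and no reset: what is moved stays moved. The work goes in short steps, Python scripts to look and compute and a tool call to move; the robot and the scene stay as the last step left them, time stands still between calls to the robot, and variables do not carry over. Pictures are saved under pics/ and viewed, at most 10 in all, crops included, and the job is handed in when it is done.

Besides the shell and the picture viewer there is one more tool, called after "Request:" as name(argument=value, ...) on one line, values as JSON. arm_command: Moves the arm, as the interface text tells. Its arguments: {"type":"object","properties":{"increments":{"type":"array"},"force":{"type":"number"}},"required":["increments"]}

```bash
mkdir -p pics; cat > h.py <<'E'
import numpy as np, cv2
from cell import env, optics, search_frame
def snap(n):
    s=env.state(); d=optics.snapshot(n); d['s']=s; return d
def world(d):
    M=np.linalg.inv(d['camera_from_world']); K=d['mtx']; z=d['depth']
    v,u=np.mgrid[:480,:640]
    p=np.stack([(u-K[0,2])/K[0,0]*z,-(v-K[1,2])/K[1,1]*z,-z],-1)
    return p@M[:3,:3].T+M[:3,3]
E
python3 - <<'E'
from h import *
s=env.state(); print(s)
ims=[]
for n in ['top','side']:
    d=snap(n); np.savez(n+'.npz',w=world(d),img=d['img'],depth=d['depth'])
    cv2.imwrite(f'pics/{n}.png',d['img'][:,:,::-1]); W=world(d)
    print(n,d['mtx'].tolist(),np.round(np.linalg.inv(d['camera_from_world']),3).tolist())
    for t in ['mass_center','mat','sheet','pan','beaker_center','bottle_center','small_mass_center','magnifier_lens']:
        for r in search_frame(n,t)[:4]:
            b=np.array(r['box'])*[640,480,640,480]; c=b.astype(int)
            print(t,round(r['confidence'],2),c.tolist(),np.round(W[min(c[1],479),min(c[0],639)],3))
E
```

```text
{'t': 0.0, 'qpos': array([-70.45525387,  40.51485903,  -1.58327544,  85.0840201 ,
         1.26006134,  54.48395954,  -4.32266941]), 'joint_velocities': array([ 0.00142839, -0.01790165, -0.11189613,  0.02840227, -0.12607088,
        0.01711031, -0.04400237]), 'joint_torque': array([ 1.28081865e-03, -8.83214378e+01,  1.23518497e+00, -2.36155826e+01,
        1.71451236e-02,  6.77690492e-03, -3.09233496e-05]), 'ee_pos': array([0.21465896, 0.53308705, 0.19281955]), 'tool_rot': array([[-9.27638486e-01,  3.73479148e-01, -4.07416946e-04],
       [ 3.73479370e-01,  9.27637870e-01, -1.06876744e-03],
       [-2.12269667e-05, -1.14359164e-03, -9.99999346e-01]]), 'force': array([0.57726357, 0.4013109 , 0.86825914]), 'wrist_torque': array([-0.01488925,  0.00236666, -0.03020639]), 'finger_force': 0.0, 'grip_width': 0.9974941710616588}
top [[611.8114420725116, 0.0, 317.41924331977543], [0.0, 611.8114420725116, 240.0386911295483], [0.0, 0.0, 1.0]] [[-0.013, 0.991, -0.132, 0.348], [-1.0, -0.015, -0.01, -0.0], [-0.012, 0.132, 0.991, 1.427], [0.0, 0.0, 0.0, 1.0]]
mass_center 0.56 [448, 245, 23, 17] [ 0
[... 752 characters left out ...]
0.0, 1.0]]
mass_center 0.92 [350, 420, 19, 33] [ 0.328 -0.323  0.046]
mass_center 0.89 [482, 300, 28, 25] [ 0.686 -0.252  0.034]
mass_center 0.57 [431, 356, 32, 28] [ 0.517 -0.297  0.038]
mat 0.56 [427, 370, 141, 114] [ 0.511 -0.298  0.006]
sheet 0.94 [259, 204, 97, 53] [0.525 0.299 0.001]
pan 0.78 [343, 258, 138, 108] [ 0.531 -0.026  0.059]
pan 0.75 [457, 332, 24, 40] [ 0.576 -0.296  0.059]
beaker_center 0.56 [455, 333, 28, 38] [ 0.574 -0.294  0.056]
bottle_center 0.73 [456, 333, 29, 39] [ 0.576 -0.294  0.054]
bottle_center 0.68 [400, 376, 28, 36] [ 0.439 -0.307  0.053]
small_mass_center 0.59 [398, 345, 16, 20] [ 0.501 -0.232  0.016]
magnifier_lens 0.6 [342, 197, 58, 28] [0.698 0.205 0.001]
```

```bash
python3 - <<'E'
import cv2,numpy as np
t=cv2.imread('pics/top.png');s=cv2.imread('pics/side.png')
a=cv2.resize(t[130:350,140:500],(800,489),interpolation=cv2.INTER_CUBIC); cv2.imwrite('pics/top_c.png',a)
b=cv2.resize(s[280:450,320:520],(700,595),interpolation=cv2.INTER_CUBIC); cv2.imwrite('pics/side_c.png',b)
E
```

```text
(no output)
```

View pics/top_c.png

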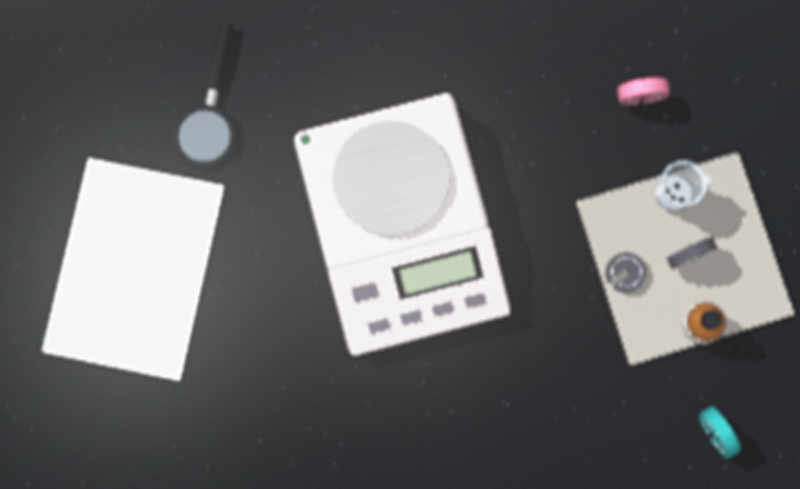

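View pics/side_c.png

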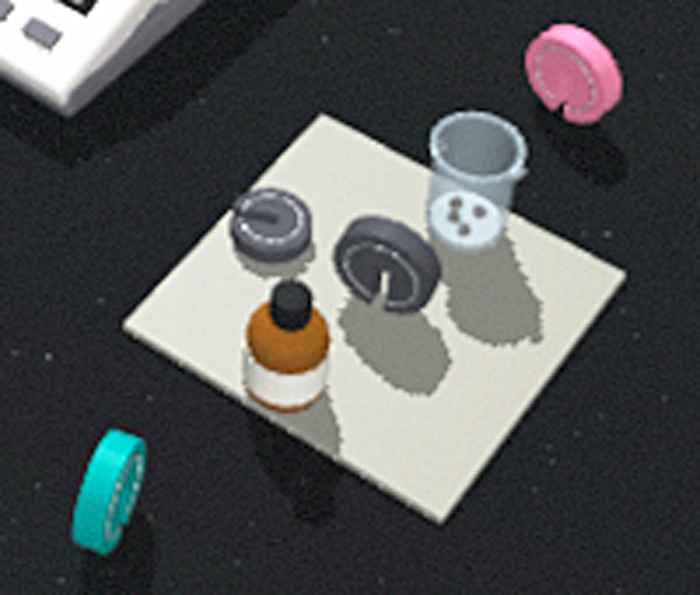

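The candidates for the mass, in top-image pixels, are the dark grey standing disc on the mat at (448,245), the pink disc at (428,171) and the turquoise one at (465,323). The grey one is the part: it is dark steel, stands mid-mat between the beaker (445,216) and the bottle (457,274), and has its slot underneath. The side crop confirms this. The smaller mass lies flat at (422,253).

```bash
python3 - <<'E'
from h import *
d=snap('top'); M=np.linalg.inv(d['camera_from_world']);K=d['mtx'];im=d['img'].astype(int);W=world(d)
def ray(uv,z):
    uv=np.atleast_2d(uv).astype(float); r=np.c_[(uv[:,0]-K[0,2])/K[0,0],-(uv[:,1]-K[1,2])/K[1,1],-np.ones(len(uv))]@M[:3,:3].T
    return (M[:3,3]+r*((z-M[2,3])/r[:,2])[:,None])
def rect(mask,x0,x1,y0,y1,z,name):
    m=np.zeros((480,640),np.uint8); m[y0:y1,x0:x1]=mask[y0:y1,x0:x1]
    c=max(cv2.findContours(m,cv2.RETR_EXTERNAL,cv2.CHAIN_APPROX_NONE)[0],key=cv2.contourArea)[:,0]
    p=ray(c,z)[:,:2].astype(np.float32); r=cv2.minAreaRect(p*1000); print(name,np.round(r[0],1),np.round(r[1],1),round(r[2],1)); return p
g=im.sum(2)
rect(g>450,150,245,195,305,0,'sheet')
rect(g>350,395,500,190,300,.005,'mat')
# mass by depth
sel=(W[...,2]>.035)&(np.hypot(W[...,0]-.516,W[...,1]+.283)<.04)
P=W[sel]; c=P[:,:2].mean(0); u,s,v=np.linalg.svd(P[:,:2]-c); print('mass',len(P),c,P[:,2].max(),v[0],np.degrees(np.arctan2(v[0,1],v[0,0])))
# pan by depth
for lo,hi in [(.062,.09)]:
    sel=((W[...,2]>lo)&(W[...,2]<hi)&(np.hypot(W[...,0]-.55,W[...,1]-.008)<.1)).astype(np.uint8)
    print('pan z',np.median(W[sel>0][:,2]),np.median(W[225:235,315:325,2])); rect(sel,250,390,160,300,.07,'pan')
    c=max(cv2.findContours(sel,0,1)[0],key=cv2.contourArea); print(cv2.boundingRect(c),ray([cv2.minEnclosingCircle(c)[0]],.07),cv2.minEnclosingCircle(c))
# colour circle from crop: centre (394,180) r 60
print('pan by eye',ray([140+394/2.222,130+179/2.222],.07))
for n,b,z in [('small',(422,253),.0155),('beaker',(447,213),.06),('bottle',(460,274),.071)]: print(n,ray([b],z))
E
```

```text
sheet [518.  292.3] [151.5 213.4] 77.5
mat [ 524.4 -288. ] [190.3 181.7] 16.4
mass 139 [ 0.51929441 -0.28887489] 0.06224023991881822 [ 0.4034724  -0.91499182] -66.2045647723131
pan z 0.0684291587600101 0.06898343203410673
pan [595.3  18.3] [121.3 117.6] 70.6
(286, 187, 57, 52) [[0.5982092  0.01985631 0.07      ]] ((314.3727722167969, 209.47669982910156), 28.590770721435547)
pan by eye [[0.59563317 0.0132522  0.07      ]]
small [[ 0.50203605 -0.22742997  0.0155    ]]
beaker [[ 0.58734968 -0.27995586  0.06      ]]
bottle [[ 0.44799012 -0.3007897   0.071     ]]
```

Request:
arm_command(increments=[[[-10, -6, -2], [0, 0, 6], 0.5], [[-20, -12, -4], [0, 0, 11], 0.5], [[-30, -18, -5], [0, 0, 16], 0.5], [[-40.7, -24.9, -6], [0, 0, 22], 0.5], [[-43, -30, -6], [0, 0, 26], 0.5], [[-45, -35, -6], [0, 0, 29], 0.5], [[-48, -40, -5], [0, 0, 32], 0.5], [[-50, -45, -5], [0, 0, 35], 0.5], [[-53, -50, -4], [0, 0, 38], 0.5], [[-56, -55, -4], [0, 0, 41], 0.5], [[-59, -60, -3], [0, 0, 44], 0.5], [[-59, -64.9, -3], [0, 0, 44], 0.5], [[-59, -64.9, -3], [0, 0, 44], 0.5], [[-59, -64.9, -3], [0, 0, 44], 0.5], [[-59, -64.9, -3], [0, 0, 44], 0.5], [[-59, -64.9, -3], [0, 0, 44], 0.5]], force=40)

```text
t: 2.95
ee_pos: [0.519, -0.2909, 0.2228]
tool_rot: [[-0.405, 0.914, -0.001], [0.914, 0.405, -0.0], [-0.0, -0.001, -1.0]]
force: [0.2, 0.6, 0.2]
grip_width: 0.503
finger_force: 0.0
```

```bash
cat >> h.py <<'E'
def wrist(name=None):
    d=snap('wrist'); s=d['s']
    if name: cv2.imwrite(f'pics/{name}.png',d['img'][:,:,::-1])
    T=np.eye(4); T[:3,:3]=s['tool_rot']; T[:3,3]=s['ee_pos']; d['M']=T@d['tool_from_camera']; return d
def wrays(d,uv):
    K=d['mtx']; uv=np.atleast_2d(uv).astype(float)
    a=(uv-[K[0,2],K[1,2]])/[K[0,0],K[1,1]]; r=np.linalg.norm(a,axis=1); k=np.sin(r)/np.maximum(r,1e-9)
    return np.c_[a[:,0]*k,-a[:,1]*k,-np.cos(r)]
def wplane(d,uv,z):
    r=wrays(d,uv)@d['M'][:3,:3].T; o=d['M'][:3,3]; return o+r*((z-o[2])/r[:,2])[:,None]
def wpts(d):
    v,u=np.mgrid[:480,:640]; r=wrays(d,np.c_[u.ravel(),v.ravel()]); r=r/(-r[:,2:])*d['depth'].reshape(-1,1)
    return (r@d['M'][:3,:3].T+d['M'][:3,3]).reshape(480,640,3)
E
python3 - <<'E'
from h import *
d=wrist('w1'); print(d['s']['t'],d['s']['ee_pos'],d['s']['tool_rot'].round(3).tolist(),d['mtx'].tolist(),d['tool_from_camera'].round(3).tolist(),d['s']['qpos'])
W=wpts(d); print(search_frame('wrist','mass_center'))
sel=(d['depth']>0)&(W[...,2]>.052)&(W[...,2]<.064)&(np.hypot(W[...,0]-.519,W[...,1]+.289)<.04)
P=W[sel]; c=P[:,:2].mean(0); print(len(P),P[:,2].max())
r=cv2.minAreaRect((P[:,:2]*1000).astype(np.float32)); print(r)
u,s,v=np.linalg.svd(P[:,:2]-c); print(c,v[0],np.degrees(np.arctan2(v[0,1],v[0,0])))
E
```

```text
2.95 [ 0.5189758  -0.29087849  0.222789  ] [[-0.405, 0.914, -0.001], [0.914, 0.405, -0.0], [-0.0, -0.001, -1.0]] [[371.64829954431775, 0.0, 318.33704416100323], [0.0, 371.64829954431775, 239.64696816168575], [0.0, 0.0, 1.0]] [[-0.0, 0.949, 0.316, 0.082], [1.0, 0.0, -0.0, 0.001], [-0.0, 0.316, -0.949, -0.181], [0.0, 0.0, 0.0, 1.0]] [23.09589213 40.87295718  6.46992145 77.94933583 -4.76972369 61.4729257
 54.18866622]
[{'box': [0.5035, 0.4227, 0.0261, 0.1104], 'confidence': 0.82}, {'box': [0.2452, 0.3232, 0.0755, 0.046], 'confidence': 0.62}, {'box': [0.7454, 0.4833, 0.0498, 0.09], 'confidence': 0.61}]
464 0.0589364500356821
((522.5747680664062, -290.93035888671875), (13.736847877502441, 34.08720016479492), 23.652339935302734)
[ 0.52244096 -0.29073973] [ 0.3892785  -0.92112011] -67.09038717972874
```

View pics/w1.png

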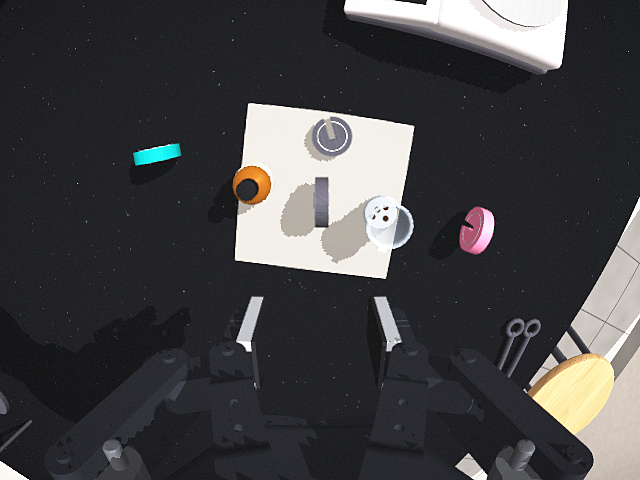

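The picture shows the grey mass at (322,202) between the bottle (252,186) and the beaker (388,222). The jaw line is already square to its faces, so I descend with a narrow opening.

Request:
arm_command(increments=[[[-0.1, 0.3, 3], [0, 0, 0], 0.38], [[-0.1, 0.3, 7], [0, 0, 0], 0.38], [[-0.1, 0.3, 11], [0, 0, 0], 0.38], [[-0.1, 0.3, 14], [0, 0, 0], 0.38], [[-0.1, 0.3, 16.5], [0, 0, 0], 0.38], [[-0.1, 0.3, 18.5], [0, 0, 0], 0.38], [[-0.1, 0.3, 19.8], [0, 0, 0], 0.38], [[-0.1, 0.3, 20.4], [0, 0, 0], 0.38], [[-0.1, 0.3, 20.4], [0, 0, 0], 0.38], [[-0.1, 0.3, 20.4], [0, 0, 0], 0.38]], force=30)

```text
t: 4.3
ee_pos: [0.5231, -0.2889, 0.02]
tool_rot: [[-0.408, 0.913, 0.001], [0.913, 0.408, -0.001], [-0.001, 0.001, -1.0]]
force: [-0.2, 0.1, 0.1]
grip_width: 0.381
finger_force: 0.0
```

```bash
python3 - <<'E'
from h import *
d=wrist('w2'); print(d['s']['ee_pos'],d['s']['force'])
cv2.imwrite('pics/w2c.png',d['img'][120:440,100:540][:,:,::-1])
E
```

```text
[ 0.52309828 -0.28886278  0.01997674] [-0.1554902   0.14059002  0.06100939]
```

View pics/w2c.png

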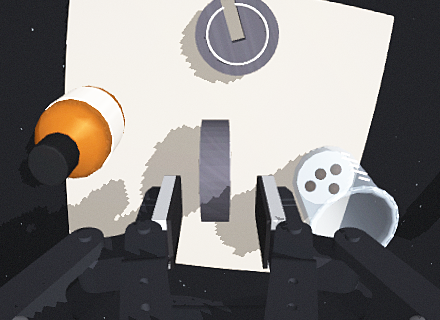

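Request:
arm_command(increments=[[[-0.1, 0, 0.3], [0, 0, 0], 0.38], [[-0.1, 0, 0.3], [0, 0, 0], 0.25], [[-0.1, 0, 0.3], [0, 0, 0], 0.1], [[-0.1, 0, 0.3], [0, 0, 0], 0.0], [[-0.1, 0, 0.3], [0, 0, 0], 0.0], [[-0.1, 0, 0.3], [0, 0, 0], 0.0], [[-0.1, 0, 0.3], [0, 0, 0], 0.0], [[-0.1, 0, 0.3], [0, 0, 0], 0.0]], force=40)

```text
t: 5.35
ee_pos: [0.5232, -0.2897, 0.0163]
tool_rot: [[-0.408, 0.913, -0.0], [0.913, 0.408, -0.0], [-0.0, -0.0, -1.0]]
force: [0.0, 0.3, 1.6]
grip_width: 0.133
finger_force: 39.2
```

Request:
arm_command(increments=[[[0, 0, -1], [0, 0, 0], 0], [[0, 0, -4], [0, 0, 0], 0], [[0, 0, -8], [0, 0, 0], 0], [[0, 0, -12], [0, 0, 0], 0], [[0, 0, -15], [0, 0, 0], 0], [[2, 1, -17], [0, 0, 0], 0], [[6, 2.6, -17], [0, 0, 0], 0], [[11, 4.8, -17], [0, 0, 0], 0], [[16, 7, -17], [0, 0, 0], 0], [[21, 9.2, -17], [0, 0, 0], 0], [[26, 11.4, -17], [0, 0, 0], 0], [[31, 13.5, -17], [0, 0, 0], 0], [[36, 15.7, -17], [0, 0, 0], 0], [[41, 18, -17], [0, 0, 0], 0], [[46, 20, -17], [0, 0, 0], 0], [[50, 22, -17], [0, 0, 0], 0], [[52.5, 23, -17], [0, 0, 0], 0], [[53.3, 23.3, -16], [0, 0, 0], 0], [[53.3, 23.3, -14], [0, 0, 0], 0], [[53.3, 23.3, -12], [0, 0, 0], 0]])

```text
t: 7.85
ee_pos: [0.5186, 0.291, 0.1356]
tool_rot: [[-0.407, 0.913, -0.0], [0.913, 0.407, -0.001], [-0.001, -0.0, -1.0]]
force: [0.0, 0.6, -2.4]
grip_width: 0.125
finger_force: 39.2
```

Request:
arm_command(increments=[[[0, 0, 2], [0, 0, 0], 0], [[0, 0, 5], [0, 0, 0], 0], [[0, 0, 8], [0, 0, 0], 0], [[0, 0, 10], [0, 0, 0], 0], [[0, 0, 11.2], [0, 0, 0], 0], [[0, 0, 11.8], [0, 0, 0], 0], [[0, 0, 11.8], [0, 0, 0], 0], [[0, 0, 11.8], [0, 0, 0], 0]])

```text
t: 8.85
ee_pos: [0.5189, 0.2921, 0.0189]
tool_rot: [[-0.408, 0.913, 0.001], [0.913, 0.408, 0.0], [-0.0, 0.001, -1.0]]
force: [0.2, 0.3, -1.6]
grip_width: 0.127
finger_force: 39.2
```

Request:
arm_command(increments=[[[0, 0, 0.3], [0, 0, 0], 0], [[0, 0, 0.5], [0, 0, 0], 0], [[0, 0, 0.65], [0, 0, 0], 0], [[0, 0, 0.65], [0, 0, 0], 0], [[0, 0, 0.65], [0, 0, 0], 0]])

```text
t: 9.48
ee_pos: [0.5186, 0.292, 0.0118]
tool_rot: [[-0.408, 0.913, 0.0], [0.913, 0.408, -0.0], [-0.0, -0.0, -1.0]]
force: [0.4, -0.0, -1.0]
grip_width: 0.127
finger_force: 39.2
```

Request:
arm_command(increments=[[[0, 0, 0.05], [0, 0, 0], 0], [[0, 0, 0.1], [0, 0, 0], 0], [[0, 0, 0.1], [0, 0, 0], 0]])

```text
t: 9.85
ee_pos: [0.5189, 0.2922, 0.0112]
tool_rot: [[-0.408, 0.913, 0.001], [0.913, 0.408, 0.0], [0.0, 0.001, -1.0]]
force: [-0.8, -0.0, 5.1]
grip_width: 0.127
finger_force: 40.6
```

Contact. I release gradually to the narrow opening, lift clear, and look.

Request:
arm_command(increments=[[[0, 0, 0], [0, 0, 0], 0.16], [[0, 0, 0], [0, 0, 0], 0.2], [[0, 0, 0], [0, 0, 0], 0.28], [[0, 0, 0], [0, 0, 0], 0.4], [[0, 0, 0], [0, 0, 0], 0.45], [[0, 0, 0], [0, 0, 0], 0.45], [[0, 0, -1], [0, 0, 0], 0.45], [[0, 0, -3], [0, 0, 0], 0.45], [[0, 0, -6], [0, 0, 0], 0.45], [[0, 0, -9], [0, 0, 0], 0.45], [[0, 0, -9], [0, 0, 0], 0.45]], force=20)

```text
t: 11.22
ee_pos: [0.5195, 0.2925, 0.1033]
tool_rot: [[-0.408, 0.913, 0.003], [0.913, 0.408, 0.002], [0.0, 0.004, -1.0]]
force: [0.1, 0.8, 0.0]
grip_width: 0.45
finger_force: 0.0
```

```bash
python3 - <<'E'
from h import *
d=wrist('w3'); s=d['s'];print(s['ee_pos'],s['tool_rot'].round(3).tolist())
cv2.imwrite('pics/w3c.png',d['img'][60:460,80:560][:,:,::-1])
W=wpts(d)
sel=(d['depth']>0)&(W[...,2]>.045)&(W[...,2]<.06)&(np.hypot(W[...,0]-.519,W[...,1]-.292)<.04)
print(sel.sum(),cv2.minAreaRect((W[sel][:,:2]*1000).astype(np.float32)),W[sel][:,2].max())
E
```

```text
[0.51954018 0.2924744  0.10327527] [[-0.408, 0.913, 0.003], [0.913, 0.408, 0.002], [0.0, 0.004, -1.0]]
981 ((518.3643188476562, 291.21966552734375), (13.153881072998047, 36.957035064697266), 23.388389587402344) 0.05443196860654151
```

View pics/w3c.png

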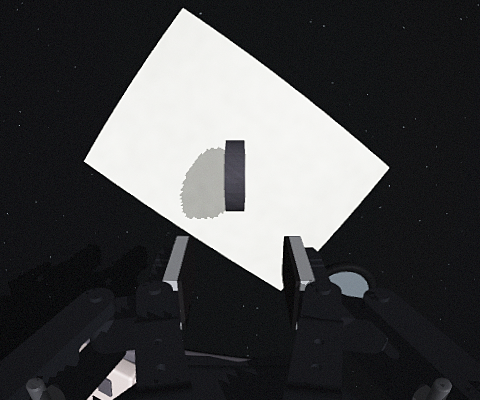

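The picture shows the mass standing free mid-sheet at crop (235,175). I shut the fingers, come down beside its face, and push the top gently towards tool -y.

Request:
arm_command(increments=[[[0, 2, 0], [0, 0, 0], 0], [[0, 4.5, 0], [0, 0, 0], 0], [[0, 4.8, 0], [0, 0, 0], 0], [[0, 4.8, 0], [0, 0, 0], 0], [[0, 4.8, 2], [0, 0, 0], 0], [[0, 4.8, 4.5], [0, 0, 0], 0], [[0, 4.8, 6], [0, 0, 0], 0], [[0, 4.8, 6], [0, 0, 0], 0], [[0, 4, 6], [0, 0, 0], 0], [[0, 3.4, 6], [0, 0, 0], 0], [[0, 3, 6], [0, 0, 0], 0], [[0, 2.7, 6], [0, 0, 0], 0], [[0, 2.4, 6], [0, 0, 0], 0], [[0, 2.1, 6], [0, 0, 0], 0], [[0, 1.8, 6], [0, 0, 0], 0], [[0, 1.5, 6], [0, 0, 0], 0], [[0, 1.2, 6], [0, 0, 0], 0], [[0, 0.9, 6], [0, 0, 0], 0], [[0, 0.6, 6], [0, 0, 0], 0], [[0, 0.4, 6], [0, 0, 0], 0]])

```text
t: 13.78
ee_pos: [0.5221, 0.2936, 0.0408]
tool_rot: [[-0.408, 0.913, -0.0], [0.913, 0.408, -0.0], [-0.0, -0.0, -1.0]]
force: [0.4, 0.4, 0.1]
grip_width: 0.002
finger_force: 0.0
```

```bash
python3 - <<'E'
from h import *
d=wrist('w4'); s=d['s'];print(s['ee_pos'],s['force'])
cv2.imwrite('pics/w4c.png',d['img'][100:400,120:520][:,:,::-1])
E
```

```text
[0.52206127 0.29357084 0.0407951 ] [0.38584285 0.36033683 0.12232388]
```

View pics/w4c.png

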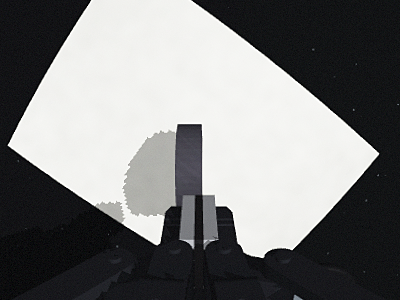

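Still upright: the fingers are thinner than I assumed and have only just reached the face. I continue slowly.

Request:
arm_command(increments=[[[0, -0.3, 0], [0, 0, 0], 0], [[0, -0.6, 0], [0, 0, 0], 0], [[0, -0.9, 0], [0, 0, 0], 0], [[0, -1.2, 0], [0, 0, 0], 0], [[0, -1.5, 0], [0, 0, 0], 0], [[0, -1.8, 0], [0, 0, 0], 0], [[0, -2.0, 0], [0, 0, 0], 0], [[0, -2.0, 0], [0, 0, 0], 0]])

```text
t: 14.82
ee_pos: [0.5039, 0.2855, 0.0408]
tool_rot: [[-0.408, 0.913, -0.0], [0.913, 0.408, -0.0], [-0.0, -0.0, -1.0]]
force: [0.6, 0.3, -0.3]
grip_width: 0.0
finger_force: 0.0
```

```bash
python3 - <<'E'
from h import *
d=wrist('w5'); s=d['s'];print(s['ee_pos'],s['force'])
W=wpts(d); g=d['img'].astype(int).sum(2)
sel=(d['depth']>0)&(g<330)&(W[...,2]>.008)&(W[...,2]<.06)&(np.hypot(W[...,0]-.50,W[...,1]-.285)<.06)
print(sel.sum(),np.percentile(W[sel][:,2],[5,50,95,100]),W[sel].mean(0))
print(search_frame('wrist','mass_center')[:2])
E
```

```text
[0.50390627 0.28547225 0.04081694] [ 0.57756288  0.31003341 -0.2922161 ]
2354 [0.02472818 0.04852762 0.05248517 0.05389559] [0.51419354 0.29908971 0.04461805]
[{'box': [0.5379, 0.5606, 0.048, 0.1958], 'confidence': 0.85}]
```

```bash
python3 - <<'E'
from h import *
d=wrist(); a=d['img'][100:400,120:520][:,:,::-1]
s=snap('side')['img'][150:270,180:340][:,:,::-1]
b=cv2.resize(s,(400,300),interpolation=cv2.INTER_CUBIC)
cv2.imwrite('pics/w6c.png',np.hstack([a,b]))
E
```

```text
(no output)
```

View pics/w6c.png

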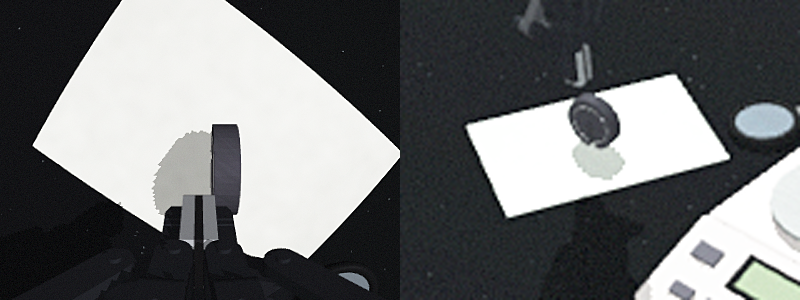

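```bash
python3 - <<'E'
from h import *
d=wrist(); W=wpts(d); s=d['s']; R=s['tool_rot']; T=(W-s['ee_pos'])@R
print(s['ee_pos'])
for v,u in [(297,312),(297,326),(310,310),(325,315),(300,318),(240,345),(300,345),(310,345),(225,345),(311,300)]:
    print((u,v),d['img'][v,u],round(float(d['depth'][v,u]),4),W[v,u].round(4),T[v,u].round(4))
c=np.linalg.inv(d['M'])@np.r_[s['ee_pos'],1]; a=np.array([c[0],-c[1]]);th=np.arctan2(np.hypot(*a),-c[2]); print('tcp pix',a/np.hypot(*a)*th*d['mtx'][0,0]+d['mtx'][:2,2])
E
```

```text
[0.50404262 0.28549905 0.04077516]
(312, 297) [124 126 132] 0.1517 [0.4977 0.2949 0.0856] [ 0.0112 -0.0019 -0.0448]
(326, 297) [124 124 129] 0.1507 [0.5028 0.2977 0.0865] [ 0.0117  0.0038 -0.0457]
(310, 310) [122 123 128] 0.1421 [0.4973 0.2943 0.0958] [ 0.0108 -0.0026 -0.055 ]
(315, 325) [11 12 13] 0.1317 [0.4992 0.2951 0.1068] [ 0.0107 -0.0005 -0.066 ]
(318, 300) [24 24 23] 0.1494 [0.5    0.2958 0.088 ] [ 0.0111  0.0005 -0.0472]
(345, 240) [71 67 77] 0.1924 [0.5089 0.3102 0.0396] [0.0205 0.0145 0.0012]
(345, 300) [61 58 65] 0.1897 [0.5205 0.2841 0.0519] [-0.008   0.0144 -0.0111]
(345, 310) [25 23 26] 0.1498 [0.5118 0.2965 0.0889] [ 0.0069  0.0116 -0.0482]
(345, 225) [31 28 35] 0.2055 [0.5083 0.3139 0.0245] [0.0242 0.0155 0.0163]
(300, 311) [14 15 15] 0.149 [0.495  0.2891 0.0898] [ 0.007  -0.0068 -0.0491]
tcp pix [317.06235725 277.19721121]
```

```bash
python3 - <<'E'
from h import *
d=snap('side'); W=world(d); s=d['s']; K=d['mtx'];R=s['tool_rot']
for z in [0,-.02,-.045]:
    c=d['camera_from_world']@np.r_[s['ee_pos']+R@[0,0,z],1]; print(z,K[0,0]*c[0]/-c[2]+K[0,2],-K[1,1]*c[1]/-c[2]+K[1,2])
T=(W-s['ee_pos'])@R
sel=(d['depth']>0)&(np.hypot(T[...,0],T[...,1])<.03)&(W[...,2]>.056)
print(sel.sum()); P=W[sel]; print(P[:,2].min(), np.sort(P[:,2])[:15].round(3))
w=wrist(); Ww=wpts(w); 
b=cv2.resize(d['img'][140:220,210:310][:,:,::-1],(750,600),interpolation=cv2.INTER_CUBIC); cv2.imwrite('pics/s7.png',cv2.convertScaleAbs(b,alpha=1.8,beta=20))
E
```

```text
0 252.53296069668335 195.89030760987637
-0.02 251.6734090907948 188.66613679180094
-0.045 250.5763469486376 179.44578950992457
745
0.07912622536709968 [0.079 0.081 0.081 0.081 0.082 0.082 0.082 0.084 0.085 0.085 0.086 0.086
 0.086 0.086 0.086]
```

View pics/s7.png

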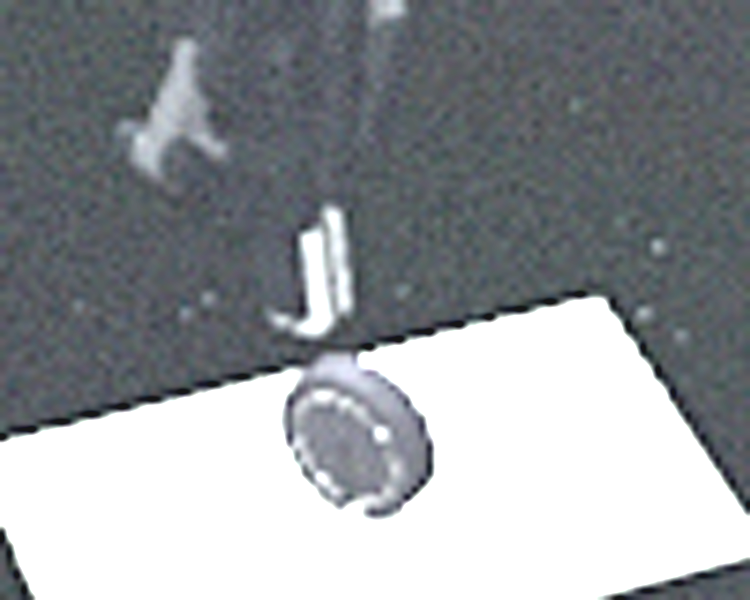

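The side picture shows the shut fingertips really end about 35 to 45 mm above the reported TCP (wrist depth gives tool z ≈ -45 mm). They passed over the disc, and it still stands. I correct for this offset and push from the side the fingers are on now, towards tool +y.

Request:
arm_command(increments=[[[0, -1, 0], [0, 0, 0], 0], [[0, -2, 0], [0, 0, 0], 0], [[0, -2, 1.5], [0, 0, 0], 0], [[0, -2, 3], [0, 0, 0], 0], [[0, -2, 3.8], [0, 0, 0], 0], [[0, -2, 3.8], [0, 0, 0], 0], [[0, -1.2, 3.8], [0, 0, 0], 0], [[0, -0.6, 3.8], [0, 0, 0], 0], [[0, -0.3, 3.8], [0, 0, 0], 0], [[0, 0, 3.8], [0, 0, 0], 0], [[0, 0.3, 3.8], [0, 0, 0], 0], [[0, 0.6, 3.8], [0, 0, 0], 0], [[0, 0.9, 3.8], [0, 0, 0], 0], [[0, 1.2, 3.8], [0, 0, 0], 0], [[0, 1.5, 3.8], [0, 0, 0], 0], [[0, 1.8, 3.8], [0, 0, 0], 0], [[0, 1.8, 3.8], [0, 0, 0], 0]])

```text
t: 17.3
ee_pos: [0.5205, 0.2929, 0.0027]
tool_rot: [[-0.408, 0.913, 0.0], [0.913, 0.408, -0.0], [-0.0, -0.0, -1.0]]
force: [0.4, -0.5, -0.0]
grip_width: 0.002
finger_force: 0.0
```

```bash
python3 - <<'E'
from h import *
d=wrist('w8'); s=d['s'];print(s['ee_pos'],s['force'])
W=wpts(d); b=search_frame('wrist','mass_center')[:2]; print(b)
for r in b:
    u,v=int(r['box'][0]*640),int(r['box'][1]*480); print(u,v,W[v,u],d['img'][v,u])
E
```

```text
[0.520507   0.29287537 0.00274592] [ 0.39410159 -0.4816822  -0.0057897 ]
[{'box': [0.5828, 0.5881, 0.1506, 0.2083], 'confidence': 0.94}]
372 282 [0.54503473 0.30632048 0.01406604] [85 78 88]
```

It tipped flat (top face at z ≈ 14 mm). I raise, open, turn 90°, and measure the disc and fingertips.

Request:
arm_command(increments=[[[0, 0, -3], [0, 0, 0], 0], [[0, 0, -6], [0, 0, 0], 0.3], [[0, 1, -8], [0, 0, 10], 0.75], [[0, 2, -9], [0, 0, 20], 0.75], [[0, 2.8, -9], [0, 0, 30], 0.75], [[0, 2.8, -9], [0, 0, 40], 0.75], [[0, 2.8, -9], [0, 0, 50], 0.75], [[0, 2.8, -9], [0, 0, 60], 0.75], [[0, 2.8, -9], [0, 0, 70], 0.75], [[0, 2.8, -9], [0, 0, 80], 0.75], [[0, 2.8, -9], [0, 0, 90], 0.75], [[0, 2.8, -9], [0, 0, 90], 0.75], [[0, 2.8, -9], [0, 0, 90], 0.75]])

```text
t: 19.02
ee_pos: [0.5459, 0.3042, 0.0928]
tool_rot: [[0.911, 0.411, -0.0], [0.411, -0.911, -0.0], [-0.0, 0.0, -1.0]]
force: [0.3, 0.1, 0.7]
grip_width: 0.748
finger_force: 0.0
```

```bash
python3 - <<'E'
from h import *
d=wrist('w9'); s=d['s'];print(s['ee_pos'],s['tool_rot'].round(3).tolist(),s['qpos'],s['force'])
W=wpts(d); g=d['img'].astype(int).sum(2); T=(W-s['ee_pos'])@s['tool_rot']
sel=((d['depth']>0)&(g<400)&(W[...,2]<.03)&(W[...,2]>.009)&(np.hypot(W[...,0]-.545,W[...,1]-.306)<.05)).astype(np.uint8)
c=max(cv2.findContours(sel,0,1)[0],key=cv2.contourArea)[:,0]; p=wplane(d,c,.0135)[:,:2]
ce,r=cv2.minEnclosingCircle((p*1000).astype(np.float32)); print('disc',ce,r,'z',np.median(W[sel>0][:,2]), 'tool frame',(np.r_[np.array(ce)/1000,.0135]-s['ee_pos'])@s['tool_rot'])
f=(d['depth']>0)&(d['depth']<.2)&(W[...,2]>.045)&(np.abs(T[...,0])<.03)&(np.abs(T[...,1])<.06)
z=np.sort(T[f][:,2]); print('finger tip tool z',z[-10:])
for sg in (1,-1):
    q=T[f&(T[...,1]*sg>0)]; k=q[q[:,2]>q[:,2].max()-.006]; print(sg,k.mean(0),k[:,1].min(),k[:,1].max())
d2=snap('side'); W2=world(d2);T2=(W2-s['ee_pos'])@s['tool_rot']; f=(d2['depth']>0)&(W2[...,2]>.04)&(np.abs(T2[...,0])<.03)&(np.abs(T2[...,1])<.06); print('side',np.sort(T2[f][:,2])[-12:])
cv2.imwrite('pics/w9c.png',np.hstack([d['img'][100:400,120:520],cv2.resize(d2['img'][140:260,200:360],(400,300))])[:,:,::-1])
E
```

```text
[0.54590495 0.30423403 0.09276355] [[0.911, 0.411, -0.0], [0.411, -0.911, -0.0], [-0.0, 0.0, -1.0]] [-47.37970524  56.76850278  35.90480274  81.00879286 -37.15298076
  54.30659401 -67.58293159] [0.25676642 0.11413278 0.65308218]
disc (549.8685913085938, 304.38623046875) 26.493778228759766 z 0.014154542286129945 tool frame [0.00368835 0.00148824 0.07926302]
finger tip tool z [-0.04460521 -0.04453419 -0.04444671 -0.04431192 -0.04426216 -0.04393417
 -0.04392764 -0.04383465 -0.04359302 -0.04334982]
1 [ 0.00292058  0.0326071  -0.04766109] 0.031512331054968284 0.03862555765396433
-1 [ 0.00240446 -0.03271362 -0.0473432 ] -0.03847720845954602 -0.031759445725119906
side [-0.04886096 -0.04878835 -0.04817334 -0.04760203 -0.04752828 -0.04686662
 -0.04536487 -0.04462716 -0.04460128 -0.04452178 -0.04442759 -0.04442615]
```

View pics/w9c.png

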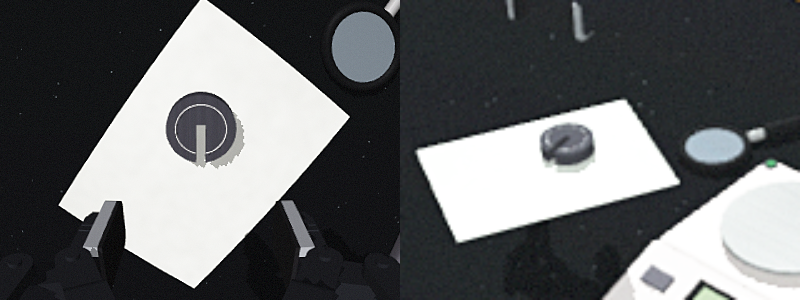

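Disc flat with its slot along tool x, so the jaws will close across it. Fingertips at tool z ≈ -44 mm. I centre over it and descend.

Request:
arm_command(increments=[[[0.4, 0.15, 2], [0, 0, 0], 0.8], [[0.4, 0.15, 4], [0, 0, 0], 0.8], [[0.4, 0.15, 6.5], [0, 0, 0], 0.8], [[0.4, 0.15, 9], [0, 0, 0], 0.8], [[0.4, 0.15, 11], [0, 0, 0], 0.8], [[0.4, 0.15, 12.2], [0, 0, 0], 0.8], [[0.4, 0.15, 12.2], [0, 0, 0], 0.8], [[0.4, 0.15, 12.2], [0, 0, 0], 0.8]])

```text
t: 20.12
ee_pos: [0.5506, 0.3046, -0.0285]
tool_rot: [[0.913, 0.408, 0.001], [0.408, -0.913, 0.0], [0.001, 0.0, -1.0]]
force: [-0.4, 0.2, -0.9]
grip_width: 0.805
finger_force: 0.0
```

```bash
python3 - <<'E'
from h import *
d=wrist('w10'); s=d['s'];print(s['ee_pos'],s['force'])
W=wpts(d); T=(W-s['ee_pos'])@s['tool_rot']
f=(d['depth']>0)&(d['depth']<.2)&(T[...,2]<-.03)&(np.abs(T[...,0])<.03)&(np.abs(T[...,1])<.06)&(np.abs(T[...,1])>.028)
for sg in (1,-1):
    q=T[f&(T[...,1]*sg>0)]; k=q[q[:,2]>-.049]; print(sg,k.mean(0),np.sort(q[:,2])[-5:],k[:,1].min(),k[:,1].max())
g=d['img'].astype(int).sum(2)
sel=(d['depth']>0)&(g<400)&(np.abs(W[...,2]-.0135)<.004)&(np.abs(T[...,1])<.032)&(np.hypot(T[...,0],T[...,1])<.04)
print('disc y range',np.percentile(T[sel][:,1],[1,99]),np.percentile(T[sel][:,0],[1,99]),np.median(W[sel][:,2]))
E
```

```text
[ 0.55063832  0.30462895 -0.02852562] [-0.39406017  0.2131188  -0.93593209]
1 [ 0.00852242  0.04177168 -0.03117306] [-0.03000034 -0.03000034 -0.03000033 -0.03000024 -0.03000007] 0.028010439248158877 0.05996909696065528
-1 [ 0.007327   -0.04100738 -0.03117183] [-0.03000091 -0.03000085 -0.03000084 -0.03000079 -0.03000018] -0.05986496507556463 -0.028047950471669438
disc y range [-0.02437943  0.02416956] [-0.02447014  0.02461325] 0.01415219881074932
```

Request:
arm_command(increments=[[[0, 0, 0.4], [0, 0, 0], 0.8], [[0, 0, 0.7], [0, 0, 0], 0.8], [[0, 0, 0.7], [0, 0, 0], 0.8]])

```text
t: 20.55
ee_pos: [0.5501, 0.3044, -0.0365]
tool_rot: [[0.913, 0.408, -0.0], [0.408, -0.913, -0.0], [-0.0, 0.0, -1.0]]
force: [-0.7, 0.2, -0.5]
grip_width: 0.798
finger_force: 0.0
```

Request:
arm_command(increments=[[[0, 0, 0], [0, 0, 0], 0.7], [[0, 0, 0], [0, 0, 0], 0.6], [[0, 0, 0], [0, 0, 0], 0.5], [[0, 0, 0], [0, 0, 0], 0.4], [[0, 0, 0], [0, 0, 0], 0.4], [[0, 0, 0], [0, 0, 0], 0.4]], force=50)

```text
t: 21.3
ee_pos: [0.5503, 0.3045, -0.0357]
tool_rot: [[0.913, 0.408, 0.0], [0.408, -0.913, 0.0], [0.0, -0.0, -1.0]]
force: [-3.8, -1.0, 9.3]
grip_width: 0.582
finger_force: 50.6
```

Request:
arm_command(increments=[[[0, 0, -0.5], [0, 0, 0], 0.4], [[0, 0, -2], [0, 0, 0], 0.4], [[0, 0, -5], [0, 0, 0], 0.4], [[0, 0, -9], [0, 0, 0], 0.4], [[0, 0, -12.5], [0, 0, 0], 0.4], [[-0.5, 2, -14], [0, 0, 0], 0.4], [[-1.5, 5, -14], [0, 0, 0], 0.4], [[-2.5, 9, -14], [0, 0, 0], 0.4], [[-3.5, 13, -14], [0, 0, 0], 0.4], [[-4.5, 17, -14], [0, 0, 0], 0.4], [[-5.5, 21, -14], [0, 0, 0], 0.4], [[-6.5, 25, -14], [0, 0, 0], 0.4], [[-7.2, 27, -14], [0, 0, 0], 0.4], [[-7.5, 28.2, -14], [0, 0, 0], 0.4], [[-7.5, 28.2, -14], [0, 0, 0], 0.4], [[-7.5, 28.2, -14], [0, 0, 0], 0.4]])

```text
t: 23.3
ee_pos: [0.5966, 0.0175, 0.1037]
tool_rot: [[0.913, 0.409, -0.0], [0.409, -0.913, 0.0], [-0.0, -0.0, -1.0]]
force: [0.1, 0.1, -2.4]
grip_width: 0.581
finger_force: 52.3
```

```bash
python3 - <<'E'
from h import *
from scipy.optimize import least_squares
d=wrist('w11'); s=d['s'];print(s['t'],s['ee_pos'],s['force'],s['grip_width'],s['finger_force'])
W=wpts(d); T=(W-s['ee_pos'])@s['tool_rot']; g=d['img'].astype(int).sum(2)
sel=(d['depth']>0)&(W[...,2]>.0655)&(W[...,2]<.076)&(np.hypot(W[...,0]-.596,W[...,1]-.016)<.08)
P=W[sel][:,:2]; print('pan pts',len(P),np.median(W[sel][:,2]))
m=sel.astype(np.uint8)*255; m=cv2.morphologyEx(m,cv2.MORPH_CLOSE,np.ones((5,5)))
c=max(cv2.findContours(m,0,1)[0],key=cv2.contourArea)[:,0]; p=wplane(d,c,.07)[:,:2]
# robust circle of known radius 60 mm, outer boundary
h=cv2.convexHull((p*1000).astype(np.float32))[:,0]
f=least_squares(lambda q:np.hypot(h[:,0]-q[0],h[:,1]-q[1])-60,[596,16],loss='soft_l1'); print('pan',f.x,np.abs(f.fun).round(1).tolist()[:40])
ds=(d['depth']>0)&(g<400)&(np.abs(T[...,0])<.03)&(np.abs(T[...,1])<.025)&(T[...,2]>-.05)&(W[...,2]>.1)
q=T[ds]; print('disc tool',np.median(q,0),np.percentile(q[:,0],[1,99]),np.percentile(q[:,1],[1,99])); A=np.c_[q[:,:2],np.ones(len(q))]; print('tilt',np.linalg.lstsq(A,q[:,2],rcond=None)[0])
cv2.imwrite('pics/w11c.png',d['img'][60:460,40:600][:,:,::-1])
E
```

```text
23.3 [0.59662375 0.01750111 0.10374292] [ 0.06566314  0.06567626 -2.36405812] 0.5814840646511543 52.341349236667156
pan pts 20117 0.07058783274839547
pan [599.92050026  18.70623358] [0.3, 0.2, 0.0, 0.1, 0.1, 0.1, 0.0, 0.0, 0.0, 0.2, 0.2, 0.3, 0.0, 0.0, 0.2, 0.2, 0.1, 0.4, 0.2, 0.2, 0.0, 0.2, 0.4, 0.1, 8.3, 8.9, 0.1, 0.0, 0.2, 0.3, 0.1, 0.3, 0.2, 0.3, 0.1, 0.2, 0.3, 0.3, 0.2, 0.1]
disc tool [ 0.00719881 -0.00026227 -0.04939073] [-0.02406457  0.02533837] [-0.02422443  0.02412712]
tilt [ 0.08709647  0.00104324 -0.04875366]
```

View pics/w11c.png

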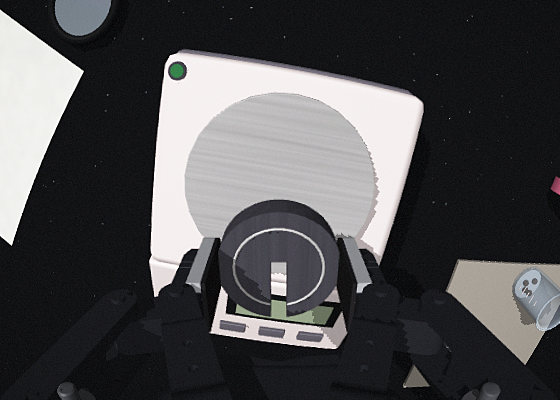

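The picture shows the disc held by its rim at (280,258) over the pan (280,180). I check its tilt on the top face only.

```bash
python3 - <<'E'
from h import *
d=wrist(); s=d['s'];W=wpts(d); T=(W-s['ee_pos'])@s['tool_rot']
ds=(d['depth']>0)&(np.hypot(T[...,0],T[...,1])<.021)&(T[...,2]>-.06)&(T[...,2]<-.035)
q=T[ds]; 
for i in range(6):
    A=np.c_[q[:,:2],np.ones(len(q))]; k=np.linalg.lstsq(A,q[:,2],rcond=None)[0]; r=np.abs(A@k-q[:,2]); q=q[r<max(.0008,2*np.median(r))]
print(len(q),k)
E
```

```text
4930 [ 0.00022479  0.00339736 -0.04979519]
```

Request:
arm_command(increments=[[[0.3, 0, 0.5], [0, 0, 0], 0.4], [[0.3, 0, 2], [0, 0, 0], 0.4], [[0.3, 0, 3.5], [0, 0, 0], 0.4], [[0.3, 0, 5], [0, 0, 0], 0.4], [[0.3, 0, 6], [0, 0, 0], 0.4], [[0.3, 0, 6.5], [0, 0, 0], 0.4], [[0.3, 0, 6.5], [0, 0, 0], 0.4], [[0.3, 0, 6.5], [0, 0, 0], 0.4]])

```text
t: 24.4
ee_pos: [0.5997, 0.0176, 0.0392]
tool_rot: [[0.913, 0.408, 0.001], [0.408, -0.913, -0.0], [0.001, 0.0, -1.0]]
force: [-0.2, 0.2, -1.7]
grip_width: 0.581
finger_force: 52.3
```

Request:
arm_command(increments=[[[0, 0, 0.1], [0, 0, 0], 0.4], [[0, 0, 0.2], [0, 0, 0], 0.4], [[0, 0, 0.25], [0, 0, 0], 0.4], [[0, 0, 0.25], [0, 0, 0], 0.4]])

```text
t: 24.9
ee_pos: [0.5995, 0.0176, 0.0363]
tool_rot: [[0.913, 0.408, -0.0], [0.408, -0.913, -0.0], [-0.0, 0.0, -1.0]]
force: [-0.1, 0.2, -2.2]
grip_width: 0.585
finger_force: 52.3
```

Request:
arm_command(increments=[[[0, 0, 0.05], [0, 0, 0], 0.4], [[0, 0, 0.1], [0, 0, 0], 0.4], [[0, 0, 0.15], [0, 0, 0], 0.4], [[0, 0, 0.15], [0, 0, 0], 0.4]])

```text
t: 25.4
ee_pos: [0.5994, 0.0177, 0.0348]
tool_rot: [[0.913, 0.408, -0.0], [0.408, -0.913, -0.0], [-0.0, 0.0, -1.0]]
force: [-0.3, 0.1, -2.3]
grip_width: 0.581
finger_force: 52.3
```

Request:
arm_command(increments=[[[0, 0, 0.05], [0, 0, 0], 0.4], [[0, 0, 0.08], [0, 0, 0], 0.4], [[0, 0, 0.08], [0, 0, 0], 0.4]])

```text
t: 25.78
ee_pos: [0.5995, 0.0177, 0.0344]
tool_rot: [[0.913, 0.408, 0.0], [0.408, -0.913, 0.0], [0.0, 0.0, -1.0]]
force: [-2.3, 0.7, 6.9]
grip_width: 0.579
finger_force: 53.1
```

Contact on the pan. I release slowly, rise, and check.

Request:
arm_command(increments=[[[0, 0, 0], [0, 0, 0], 0.6], [[0, 0, 0], [0, 0, 0], 0.63], [[0, 0, 0], [0, 0, 0], 0.68], [[0, 0, 0], [0, 0, 0], 0.76], [[0, 0, 0], [0, 0, 0], 0.8], [[0, 0, 0], [0, 0, 0], 0.8], [[0, 0, -0.7], [0, 0, 0], 0.8], [[0, 0, -2.5], [0, 0, 0], 0.8], [[0, 0, -5], [0, 0, 0], 0.8], [[0, 0, -9], [0, 0, 0], 0.8], [[0, 0, -13], [0, 0, 0], 0.8], [[0, 0, -15], [0, 0, 0], 0.8], [[0, 0, -15], [0, 0, 0], 0.8]], force=20)

```text
t: 27.4
ee_pos: [0.6, 0.0175, 0.1863]
tool_rot: [[0.913, 0.408, 0.003], [0.408, -0.913, -0.0], [0.003, 0.001, -1.0]]
force: [-1.5, -0.1, -1.1]
grip_width: 0.8
finger_force: 0.0
```

```bash
python3 - <<'E'
from h import *
d=wrist('w12'); s=d['s'];print(s['t'],s['ee_pos'],s['force'])
W=wpts(d); g=d['img'].astype(int).sum(2)
sel=((d['depth']>0)&(g<420)&(np.abs(W[...,2]-.0835)<.006)&(np.hypot(W[...,0]-.6,W[...,1]-.018)<.05))
q=W[sel]; print('disc top z',np.percentile(q[:,2],[2,50,98]))
c=max(cv2.findContours(sel.astype(np.uint8),0,1)[0],key=cv2.contourArea)[:,0]; print(cv2.minEnclosingCircle((wplane(d,c,.0835)[:,:2]*1000).astype(np.float32)))
t=snap('top');Wt=world(t)
for n in ['beaker_center','bottle_center','small_mass_center','magnifier_lens']:
    r=search_frame('top',n); print(n,(np.array(r[0]['box'])*[640,480,640,480]).astype(int).tolist() if r else None)
E
```

```text
27.4 [0.60001563 0.01751689 0.18630323] [-1.45664953 -0.12879691 -1.1281654 ]
disc top z [0.08156934 0.0841372  0.0854917 ]
((598.9192504882812, 17.65902328491211), 26.83115005493164)
beaker_center [447, 216, 22, 23]
bottle_center [457, 273, 20, 16]
small_mass_center [422, 254, 18, 14]
magnifier_lens [231, 173, 30, 63]
```

The disc lies flat about 1.5 mm from the pan's middle, the other things are unmoved, and the gripper is clear.

```bash
python3 -c "
from cell import env; print(env.hand_in())"
```

```text
the job is handed in; nothing more can be done
None
```

The larger mass was lifted out, stood on the sheet, tipped over with a light push (the first pass went over it without touching) and set flat about 1.5 mm from the middle of the pan; the other things show no movement, and I handed in at about 27.5 s.

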